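# Clear a jammed blank from the feed chute

### The arm

A 7-joint arm with a two-finger parallel gripper is mounted at the origin on a cart in front of the work surface, level with it; the furniture and walls round the work are solid. World frame = base frame: x ahead of the robot, y to its left, z up, the work surface at z = 0. Lengths are in m, angles in rad, forces in N, time in s.
With the tool pointing down it reaches from about 0.4 to 0.85 m from the base axis. Payload 6.9 kg.
Tool frame: the origin (TCP) lies midway between the tips of the shut fingers; the grasp point (between the pads) lies 19 mm behind it; z points along the fingers, y is the line along which they close (so a half turn about z gives the same grasp; the last joint's range is limited). The gripper opens to 85 mm and grips with 20 to 120 N. Pads are 22 mm wide; open, the fingers measure 114 mm over their backs; the gripper's body (76 mm by 85 mm) begins 54 mm behind the grasp point. The pads swing forward as they close: fully open they stand 13 mm farther back than shut.
Start: joints at [1.375, 0.507, -0.238, 1.5, 0.126, 1.149, -0.155], TCP at [0.185, -0.597, 0.231] pointing down, gripper open.
Joint ranges: [-3.08, 3.08], [-0.24, 2.05], [-1.43, 1.35], [0, 2.5], [-1.52, 4.66], [0.17, 1.96], [-2.89, 2.89]. Speed limits (rad/s): [2.39, 2.39, 3.14, 3.14, 3.14, 3.14, 3.14].

### API

Orientations are given as a rotation vector (axis times angle).
In Python, from rig import bot, imaging gives the robot as it stands.
- The arm moves only by the shell command python3 -m crank 'ROWS' [FORCE]. ROWS is JSON, a list that holds one entry, the list of rows, each a list of 7 numbers: the shift along the tool's x, y, z normalised to -1 to 1, where 1 is 300 mm, then the turn, a rotation vector about the tool's x, y, z normalised to -1 to 1, where 1 is 1.5 rad, then the opening, from -1 (shut) to 1 (fully open). A call has 1 to 10 rows; each row is the pose to reach, as a shift and turn from the pose commanded when the call began, along the tool's axes at that moment; what a row does not reach only later rows make up. A row lasts 1/8 s, in which the tool goes at most 62.5 mm and 10.7 degrees, less where a joint would pass 70% of its speed; a pose out of reach is approached as far as the arm can. A call with a number of a shift or a turn outside -1 to 1 is refused whole. A call with a gripper value outside its range is refused whole. The fingers move at their own pace and stop on an object; FORCE is the grip in N (left out, the last holds). Time passes only in rows, so rows that repeat a pose let the fingers close. It gives the time, the measured TCP pose, the force, the opening and the grip force at its end, in the units of the state.
- bot.get_obs(): the state, without advancing time (a new reading comes with each control period).
- imaging.snapshot(name): name is "scene" or "side" or "wrist"; returns the picture (384x512x3 uint8, red, green, blue); there is no depth.
- imaging.get_calibration(name): a dict with "vertical_fov" (degrees; the focal length in pixels is half the picture's height over the tangent of half this angle, whatever the lens; pixels are square), "cx", "cy" (the principal point, pixels), "dist_coeffs" ([k1, k2, p1, p2, k3] as OpenCV has them; the pictures are not rectified), "origin" and "rotation" of the camera in the world. Camera axes: x right, y down, z forward; pixel columns grow to the right and rows downward; lengths in m; the calibration is good to about 2 mm. A picture is of the moment at which its call begins: read the wrist's pose just before it. get_calibration takes no time and is no camera call; for the wrist camera it gives the pose at the moment of the call.
- bot.job_done(): hands the job in; it is judged then, once.
The state is a dict: "time_s": time; "joints": joint angles; "joint_velocities": joint speeds; "joint_efforts": joint torques, N m; "tcp_pos": TCP position; "ee_rot": TCP orientation; "wrist_force": force on the tool from outside, world axes, zero at the start; "wrist_torque": the same for the moment, N m; "width": finger opening in m; "grasp_force": force on a finger pad.
Only numpy, scipy, OpenCV 4.12 (cv2) and the standard library are available. Lean on these libraries where they do the work, as an engineer would, in place of code of your own. Each camera call takes 0.05 s, during which the arm holds its last target. There are 200 camera calls.

### The job

A flanged blank has jammed under the spring pawl of the little feed chute. Reach in under the guard at the chute's low end and push the blank back up the chute until the pawl snaps in behind it; then lift it out of the open upper part of the chute and set it gently down in the blue parts tray, standing upright on its flange on the tray floor. Leave the pawl snapped in, and leave the other things on the table where they are.

Things in the scene. Friction and masses are not known exactly. Their poses are not given: they have to be found in the camera images.
- chute: Fixed aluminium feed chute, sloping 12 deg. Frame tilted with the slope: origin on the floor, mid-width, 4 mm from the low open end (60 mm above the table); x uphill (to the robot's left and partly away), y left of that, z square off the floor. Channel 63 mm wide, x -4 to 196 mm; rails 10 mm high, 12 thick (right from x 30, left from x 84); 10 mm high stop at the top.
- guard_edge (a point): Middle of the low edge of the clear overhead guard: chute x 62, y 0, z 70 mm. The guard is a plate x 62 to 86, |y| < 53, z 70 to 76, on side posts (x 62 to 76, |y| 45 to 52); lips on the posts hold the blank down (x 40 to 66, |y| 22 to 52, z 21 to 25). Closed fingers pass between the lips and under this edge if the tool leans some 35 deg, tips uphill. Above x 86 the chute is open to the sky.
- blank: The jammed steel part, about 0.35 kg: flange 80 (x) by 60 (y) by 18 mm thick, and a round boss, 32 mm diameter (37 in its lowest 3 mm), from its middle up to 62 mm. Origin at the centre of the flange's underside, z up the boss. At the start it lies flat in the chute, x uphill, low end at chute x 3 to 24 mm, clamped by the pawl; sliding it uphill takes roughly 3 to 8 N.
- pawl (a joint): Angle (rad) of the spring pawl, a flat dark arm left of the channel, 39 mm from pivot (chute x 34, y 46 mm) to tip, 12 mm high, swinging level over the chute floor and pointing uphill. 0 = swung fully in; about 0.3 = pressed out by the blank's left side. It snaps in once the blank's low end is beyond about x 75 mm; the freed blank slides back against it, low end at about x 68, boss at x 108 mm.
- pawl_tip (a point): Centre of the top of the pawl's rounded tip (4 mm radius), 12 mm off the chute floor; at chute y 22 mm when swung in. Its spring clamps the blank with about 30 N. The blank cannot push past it downhill once it is in. The chute is slippery (friction about 0.1): a blank that nothing holds slides down it.
- boss_top (a point): Centre of the top face of the blank's boss, 62 mm above the flange's underside.
- tray: Open blue plastic parts tray, 201 mm (x) by 150 mm (y), walls 50 mm high and 3 mm thick, floor 3 mm thick; origin at the centre of its underside. It stands to the left or the right of the chute, long side along the table's front edge.
- gauge_case: Closed brown wooden case, 147 x 210 x 60 mm, on the side of the chute where the tray is not; origin at the centre of its underside. A bystander.
- ring_gauge: Steel setting ring, 66 mm diameter, 22 mm high, lying on the table behind the chute; origin at the centre of its underside. A bystander.
- flange_part: Round turned flange, 60 mm diameter, 32 mm high, on the table behind the chute, to the right; origin at the centre of its underside. A bystander.
- calliper: Calliper, 69 x 233 x 16 mm, lying flat on the table behind the chute; origin at the centre of its underside. A bystander.
Not all that is in view belongs to the job. What is shaped like the blank but red is not meant.

How it is judged:
On the way, in this order (a step that is already met when the one before it is completed fails the run):
1. the blank has been pushed up the chute and the pawl has snapped in behind it (value of joint pawl below 0.08 rad and x of blank in the frame of chute between 0.103 and 0.18 m and z of blank in the frame of chute between -0.01 and 0.02 m), for 0.1 s.
2. the blank has been lifted out of the chute (z of blank in the frame of chute above 0.05 m), for 0.1 s.
At the end, for the whole second after the job is handed in: The blank stands upright (within 0.08 rad) and at rest, flange flat on the floor of the parts tray (within 5 mm), inside its walls; the tray stands on the table; the pawl is swung in (under 0.08 rad) (x of blank in the frame of tray between -0.1 and 0.1 m and y of blank in the frame of tray between -0.075 and 0.075 m and z of blank in the frame of tray between -0.002 and 0.008 m and angle between blank's own z axis and vertical below 0.08 rad and linear speed of blank below 0.02 m/s and height (world z) of tray below 0.006 m and value of joint pawl below 0.08 rad); the robot touches nothing.
It fails at once if the blank dropped or thrown (faster than 0.6 m/s out of the fingers) (linear speed of blank above 0.6 m/s and contact force between the fingers and blank below 0.5 N).
It fails at once if a bystander moved more than 30 mm (distance of any of ring_gauge, flange_part, calliper from where it was at the start of the episode above 0.03 m).
It fails at once if the tray shoved more than 40 mm (distance of tray from where it was at the start of the episode above 0.04 m).
It also fails if it takes over 64 s, if anything falls off the work surface, if the arm or the gripper's body presses on something with over 40 N, if the wrist force passes 120 N, or if a joint passes its speed limit or range.

## Working session

There is one attempt and no reset: what is moved stays moved. The work goes in short steps, Python scripts to look and compute and a shell command to move; the robot and the scene stay as the last step left them, time stands still between calls to the robot, and variables do not carry over. Pictures are saved under pics/ and viewed, at most 10 in all, crops included, and the job is handed in when it is done.

```bash
ls; mkdir -p pics; python3 - <<'E'
from rig import bot, imaging
import cv2
o=bot.get_obs()
print(o)
for n in ("scene","side"):
    im=imaging.snapshot(n); cv2.imwrite(f"pics/{n}0.png",im[:,:,::-1])
    print(n,imaging.get_calibration(n))
a=cv2.imread("pics/scene0.png");b=cv2.imread("pics/side0.png")
E
```

```text
pics
{'time_s': 0.0, 'joints': array([ 1.37551467,  0.50832289, -0.23755709,  1.50114678,  0.12570466,
        1.1489074 , -0.15479488]), 'joint_velocities': array([-0.0003168 ,  0.00098771,  0.00066916, -0.00031019, -0.00139752,
        0.00080342,  0.00061598]), 'joint_efforts': array([-9.55015494e-04, -6.20599937e+01, -2.18749791e+00, -2.49657530e+01,
        1.25248081e-02,  1.20029814e-02,  1.98394628e-05]), 'tcp_pos': array([ 0.18495523, -0.59646948,  0.23043527]), 'ee_rot': array([-3.10437148e+00, -4.70506924e-01,  4.62576442e-04]), 'wrist_force': array([0.60126918, 0.00991901, 0.41535775]), 'wrist_torque': array([-0.03822499,  0.0284874 , -0.02490904]), 'grasp_force': 0.0, 'width': 0.0854638249766914}
scene {'vertical_fov': 47.46758551152566, 'cx': 253.82668520040733, 'cy': 188.56975009293063, 'dist_coeffs': array([-0.11830086,  0.        ,  0.        ,  0.        ,  0.        ]), 'origin': array([-0.26953616,  1.14019059,  0.76177916]), 'rotation': array([-0.77213459,  2.25821966, -1.47295089])}
side {'vertical_fov': 46.00343601179628, 'cx': 255.61847505172025, 'cy': 196.141729190738, 'dist_coeffs': array([-0.16068933,  0.        ,  0.        ,  0.        ,  0.        ]), 'origin': array([ 0.57246828, -0.76372122,  1.19425721]), 'rotation': array([-2.51419196,  0.01524234, -0.01349082])}
```

View pics/scene0.png

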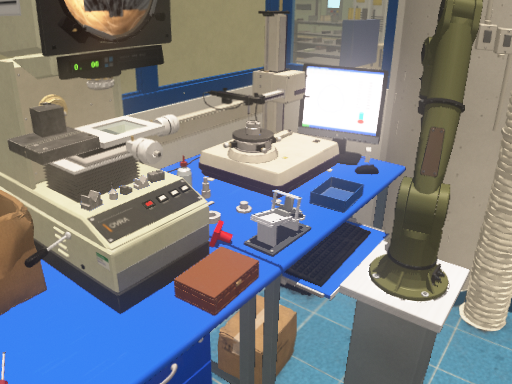

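View pics/side0.png

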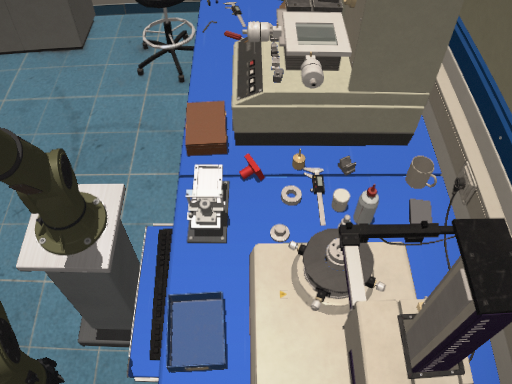

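The scene view shows the chute at about (275,225), the tray at (337,192) and the case at (217,278). In the side view the chute is at (207,203) with its low end at the bottom, the tray at (197,332), the case at (207,128) and the ring at (291,195). Next I'll enlarge the chute.

```bash
python3 - <<'E'
import cv2,numpy as np
a=cv2.imread("pics/scene0.png");b=cv2.imread("pics/side0.png")
A=cv2.resize(a[180:260,235:315],None,fx=5,fy=5,interpolation=cv2.INTER_CUBIC)
B=cv2.resize(b[155:255,170:250],None,fx=5,fy=5,interpolation=cv2.INTER_CUBIC)
c=np.zeros((500,800,3),np.uint8);c[:400,:400]=A;c[:,400:]=B
for k in range(0,80,10):
    for off,x0,y0 in((0,235,180),(400,170,155)):
        cv2.putText(c,str(x0+k),(off+5*k,8),0,.3,(0,0,255),1);cv2.putText(c,str(y0+k),(off,5*k+8),0,.3,(0,0,255),1)
cv2.imwrite("pics/crop1.png",c)
E
```

```text
(no output)
```

View pics/crop1.png

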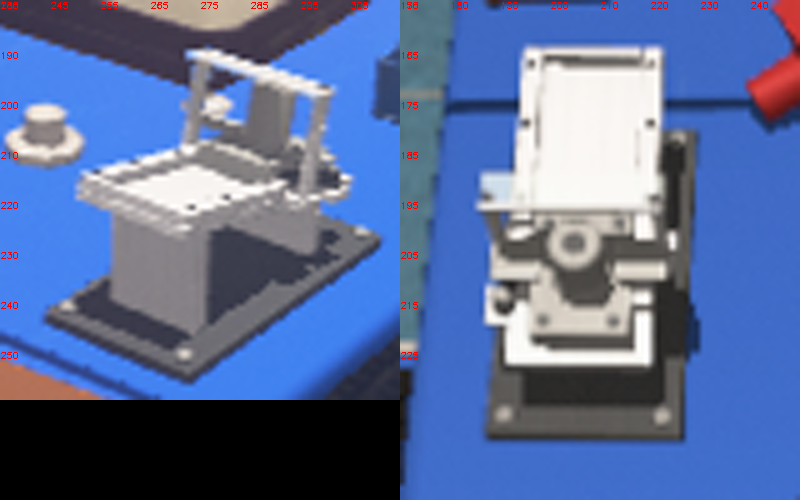

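The crop shows the boss top at side pixel (204,203). The low floor end runs from (191,228) to (220.4,228), the top-end rail corners are (194.5,164.5) and (222.5,164.5), and the pawl pivot is near (190,214).

```bash
cat > h.py <<'E'
import numpy as np, cv2
from scipy.spatial.transform import Rotation as R
from rig import bot, imaging
def K(c):
    f=192/np.tan(np.radians(c["vertical_fov"]/2)); return np.array([[f,0,c["cx"]],[0,f,c["cy"]],[0,0,1.]])
def ray(c,uv):
    p=cv2.undistortPoints(np.array([[uv]],float),K(c),c["dist_coeffs"])[0,0]
    return np.array(c["origin"]),R.from_rotvec(c["rotation"]).apply([*p,1])
def onz(c,uv,z):
    o,d=ray(c,uv); return o+d*(z-o[2])/d[2]
def tri(c1,u1,c2,u2):
    o,d=ray(c1,u1);p,e=ray(c2,u2); s=np.linalg.lstsq(np.c_[d,-e],p-o,rcond=None)[0]
    a,b=o+s[0]*d,p+s[1]*e; return (a+b)/2,np.linalg.norm(a-b)
def proj(c,P):
    r=R.from_rotvec(c["rotation"]).inv()
    return cv2.projectPoints(np.atleast_2d(P).astype(float),r.as_rotvec(),r.apply(-np.array(c["origin"])),K(c),c["dist_coeffs"])[0][:,0]
E
python3 - <<'E'
from h import *
np.set_printoptions(precision=4,suppress=True)
s=imaging.get_calibration("side");c=imaging.get_calibration("scene")
for n,uv,z in(("lowL",(191,228),.0592),("lowR",(220.4,228),.0592),("topL",(194.5,164.5),.1106),("topR",(222.5,164.5),.1106),
 ("boss",(204.3,203.3),.131),("baseL",(187.5,242),.01),("baseR",(227,242),.01)): print(n,onz(s,uv,z))
im=cv2.imread("pics/side0.png");h=cv2.cvtColor(im,cv2.COLOR_BGR2HSV)
print("tray",[onz(s,u,.05) for u in((168,297),(222,292),(227,366),(168,367))])
print("case",[onz(s,u,.06) for u in((187,104),(227,102),(228,150),(186,150))])
print("ring",onz(s,(291,195),.02),"fl",onz(s,(280,231),.03))
# trace guard in scene
for u in((272.5,191),(300,198)): print(onz(c,u,.14))
R0=R.from_rotvec(bot.get_obs()["ee_rot"]).as_matrix();print(R0)
w=imaging.get_calibration("wrist");Rw=R.from_rotvec(w["rotation"]).as_matrix();print("wrist in tool",R0.T@(w["origin"]-bot.get_obs()["tcp_pos"]),R0.T@Rw,w["vertical_fov"])
E
```

```text
lowL [ 0.3983 -0.0554  0.0592]
lowR [ 0.4854 -0.056   0.0592]
topL [0.4009 0.1459 0.1106]
topR [0.4886 0.1449 0.1106]
boss [ 0.442  -0.0169  0.131 ]
baseL [ 0.3834 -0.0745  0.01  ]
baseR [ 0.5031 -0.0753  0.01  ]
tray [array([ 0.3481, -0.2708,  0.05  ]), array([ 0.495 , -0.2561,  0.05  ]), array([ 0.5122, -0.4587,  0.05  ]), array([ 0.3637, -0.4619,  0.05  ])]
case [array([0.3448, 0.4793, 0.06  ]), array([0.4918, 0.4875, 0.06  ]), array([0.5012, 0.2505, 0.06  ]), array([0.3598, 0.2524, 0.06  ])]
ring [0.7056 0.091  0.02  ] fl [ 0.6633 -0.0503  0.03  ]
[0.5029 0.0007 0.14  ]
[ 0.3986 -0.0108  0.14  ]
[[ 0.9551  0.2963 -0.0004]
 [ 0.2963 -0.9551  0.0015]
 [ 0.     -0.0015 -1.    ]]
wrist in tool [ 0.0777 -0.0005 -0.142 ] [[-0.001  -0.9529 -0.3031]
 [ 1.     -0.0006 -0.0013]
 [ 0.001  -0.3031  0.9529]] 63.496025520339806
```

```bash
cat >> h.py <<'E'
np.set_printoptions(precision=4,suppress=True)
PHI=np.radians(89.3); O=np.array([.4419,-.0518,.06]); t=np.radians(12)
u=np.array([np.cos(PHI),np.sin(PHI),0]); Zw=np.array([0,0,1.])
U=u*np.cos(t)+Zw*np.sin(t); N=-u*np.sin(t)+Zw*np.cos(t); L=np.cross(N,U)
C=np.c_[U,L,N]
def cw(p): return O+C@np.array(p)/1000
def wc(P): return C.T@(np.asarray(P)-O)*1000
def lean(deg): # tool rot, tips uphill by deg in chute frame, camera on uphill side
    s,c=np.sin(np.radians(deg)),np.cos(np.radians(deg))
    z=U*s-N*c; x=U*c+N*s; return np.c_[x,np.cross(z,x),z]
def go(P,Rt,o=None):
    o=o or bot.get_obs(); R0=R.from_rotvec(o["ee_rot"]).as_matrix()
    print("tcp chute",wc(o["tcp_pos"]),"lean",np.degrees(R.from_matrix(R0.T@Rt).magnitude()))
    print("row",np.round(R0.T@(P-o["tcp_pos"])/.3,4),np.round(R.from_matrix(R0.T@Rt).as_rotvec()/1.5,4))
E
python3 - <<'E'
from h import *
P=cw([-110,-2,110]);print(P); go(P,lean(35))
E
```

```text
[ 0.4423 -0.1823  0.1447]
tcp chute [-500.4041  250.1992  280.7262] lean 84.2301459327318
row [ 1.2282 -1.0643  0.2877] [ 0.342   0.4706 -0.7887]
```

```bash
python3 -m crank '[[[0.6,-0.5,0,0.17,0.235,-0.394,-1],[0.6,-0.5,0,0.17,0.235,-0.394,-1],[0.6,-0.5,0,0.17,0.235,-0.394,-1],[0.6,-0.5,0,0.17,0.235,-0.394,-1],[0.6,-0.5,0,0.17,0.235,-0.394,-1],[0.6,-0.5,0,0.17,0.235,-0.394,-1]]]' 40; python3 - <<'E'
from h import *
print(bot.get_obs()["joints"]); go(cw([-110,-2,110]),lean(35))
E
```

```text
time_s: 0.85
tcp_pos: [0.312, -0.4012, 0.2309]
ee_rot: [-2.53, -1.221, -0.434]
wrist_force: [0.6, 0.2, -0.3]
width: -0.0001
grasp_force: 0.0
[ 1.4104  0.5304 -0.5324  1.6119 -0.1017  1.2996  0.2761]
tcp chute [-307.7238  125.6526  240.0868] lean 42.35561507477008
row [ 0.6578 -0.0515  0.6067] [ 0.1725  0.2375 -0.3958]
```

```bash
python3 -m crank '[[[0.658,-0.05,0.607,0.172,0.238,-0.396,-1],[0.658,-0.05,0.607,0.172,0.238,-0.396,-1],[0.658,-0.05,0.607,0.172,0.238,-0.396,-1],[0.658,-0.05,0.607,0.172,0.238,-0.396,-1],[0.658,-0.05,0.607,0.172,0.238,-0.396,-1],[0.658,-0.05,0.607,0.172,0.238,-0.396,-1],[0.658,-0.05,0.607,0.172,0.238,-0.396,-1]]]'; python3 - <<'E'
from h import *
print(bot.get_obs()["joints"]); go(cw([-110,-2,110]),lean(35))
im=imaging.snapshot("wrist");cv2.imwrite("pics/w1.png",im[:,:,::-1])
w=imaging.get_calibration("wrist")
print(w["origin"],"boss?",proj(w,[cw([48.9,0,62]),cw([-4,-43.5,0]),cw([-4,43.5,0]),cw([65,22,12]),cw([62,0,70])]))
E
```

```text
time_s: 1.72
tcp_pos: [0.4426, -0.1836, 0.1457]
ee_rot: [-1.752, -1.729, -0.761]
wrist_force: [-0.7, -1.2, 0.7]
width: -0.0001
grasp_force: 0.0
[ 1.2001  0.8249 -0.7811  1.7178 -0.1775  1.1994  0.5728]
tcp chute [-111.1221   -2.2986  111.2241] lean 0.20475714877332912
row [ 0.0007 -0.001   0.0055] [ 0.0017  0.0017 -0.    ]
[ 0.4413 -0.234   0.2996] boss? [[254.1608  61.3616]
 [299.8943 151.5282]
 [209.1219 151.5932]
 [232.3259  82.8659]
 [254.1185  41.4971]]
```

View pics/w1.png

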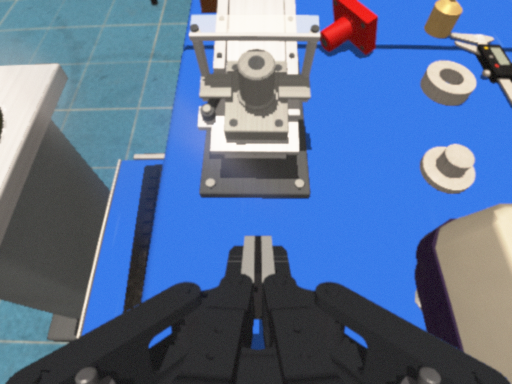

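The wrist view agrees with the chute estimate: boss top at (256,62) against a predicted (254,61), and floor low edge near row 152. The closed fingers are at (257,240), lined up with the channel. Next I enter at the low end.

```bash
python3 - <<'E'
from h import *
go(cw([-35,-2,9]),lean(35)); print(lean(35).T@U/.3*.01, "per 10mm uphill")
E
```

```text
tcp chute [-111.1304   -2.3488  111.3534] lean 0.21986466173548044
row [ 0.0132 -0.0024  0.425 ] [0.002  0.0016 0.0001]
[0.0273 0.     0.0191] per 10mm uphill
```

```bash
python3 -m crank '[[[0.013,-0.002,0.2,0.002,0.0016,0,-1],[0.013,-0.002,0.34,0.002,0.0016,0,-1],[0.013,-0.002,0.42,0.002,0.0016,0,-1],[0.013,-0.002,0.42,0.002,0.0016,0,-1],[0.013,-0.002,0.42,0.002,0.0016,0,-1]]]'; python3 - <<'E'
from h import *
go(cw([-8,-2,9]),lean(35))
im=imaging.snapshot("side")
w=cv2.resize(imaging.snapshot("wrist"),None,fx=1.0,fy=1.0)
cv2.imwrite("pics/w2.png",np.hstack([w[:,100:420],cv2.resize(im[140:260,150:270],(384,384))])[:,:,::-1])
E
```

```text
time_s: 2.4
tcp_pos: [0.4442, -0.0885, 0.063]
ee_rot: [-1.747, -1.729, -0.762]
wrist_force: [-0.4, -0.5, 0.1]
width: 0.0001
grasp_force: 0.0
tcp chute [-35.219   -2.7942  10.5169] lean 0.13057737724205806
row [ 0.0713 -0.0025  0.0563] [-0.0001 -0.0009  0.0012]
```

View pics/w2.png

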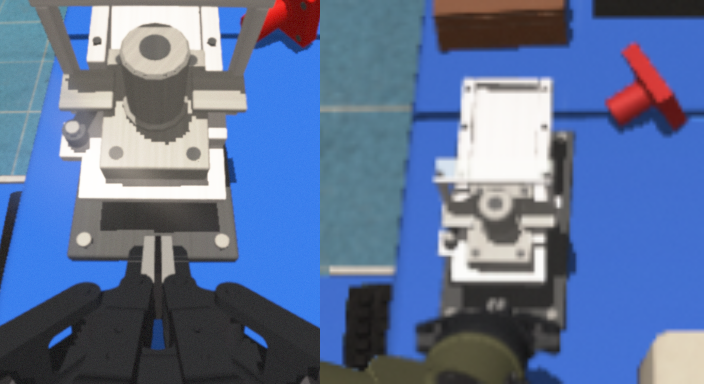

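Tips at (157,240) are centred on the blank's low face at (155,175) and the chute floor is clear. Now I push uphill slowly.

```bash
python3 -m crank '[[[0.024,-0.002,0.023,0,0,0,-1],[0.052,-0.002,0.042,0,0,0,-1],[0.07,-0.002,0.055,0,0,0,-1],[0.088,-0.002,0.068,0,0,0,-1],[0.106,-0.002,0.080,0,0,0,-1],[0.124,-0.002,0.092,0,0,0,-1],[0.142,-0.002,0.105,0,0,0,-1],[0.16,-0.002,0.117,0,0,0,-1],[0.175,-0.002,0.128,0,0,0,-1]]]'; python3 - <<'E'
from h import *
go(cw([69,-2,9]),lean(35)); o=bot.get_obs();print(C.T@o["wrist_force"])
E
```

```text
time_s: 3.62
tcp_pos: [0.4447, -0.0265, 0.073]
ee_rot: [-1.752, -1.729, -0.76]
wrist_force: [-2.4, -15.2, -1.6]
width: -0.0001
grasp_force: 7.4
tcp chute [27.4941 -2.4797  7.4657] lean 0.18912702730689337
row [ 0.1165 -0.0017  0.0749] [ 0.0013  0.0018 -0.    ]
[-15.2068   2.1693   1.6335]
```

```bash
python3 - <<'E'
from h import *
im=imaging.snapshot("side")
w=imaging.snapshot("wrist")
cv2.imwrite("pics/w3.png",np.hstack([w[:,100:420],cv2.resize(im[140:260,150:270],(384,384))])[:,:,::-1])
E
```

```text
(no output)
```

View pics/w3.png

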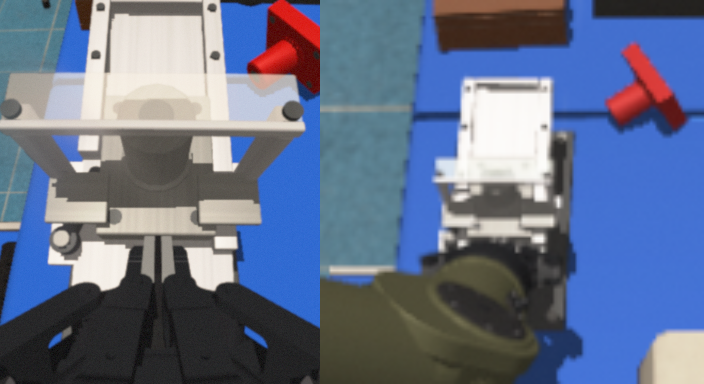

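The blank slid along with the tips, which touch its low face at (157,236), and its front is now between the lips. I keep pushing.

```bash
python3 -m crank '[[[0.018,0,0.01,0,0,0,-1],[0.036,0,0.021,0,0,0,-1],[0.053,0,0.033,0,0,0,-1],[0.069,0,0.045,0,0,0,-1],[0.086,0,0.056,0,0,0,-1],[0.102,0,0.068,0,0,0,-1],[0.11,0,0.074,0,0,0,-1],[0.11,0,0.074,0,0,0,-1]]]'; python3 - <<'E'
from h import *
go(cw([73,-2,9]),lean(35)); o=bot.get_obs();print(C.T@o["wrist_force"])
w=imaging.snapshot("wrist");im=imaging.snapshot("scene")
cv2.imwrite("pics/w4.png",np.hstack([w[:,100:420],cv2.resize(im[180:260,235:315],(384,384))])[:,:,::-1])
E
```

```text
time_s: 4.72
tcp_pos: [0.4437, 0.0167, 0.0842]
ee_rot: [-1.742, -1.729, -0.762]
wrist_force: [-0.9, -0.4, 0.5]
width: 0.0
grasp_force: 0.2
tcp chute [72.0575 -0.9306  9.4117] lean 0.36292943343633277
row [0.0018 0.0036 0.0029] [-0.0023 -0.0027  0.0023]
[-0.2905  0.8481  0.5509]
```

View pics/w4.png

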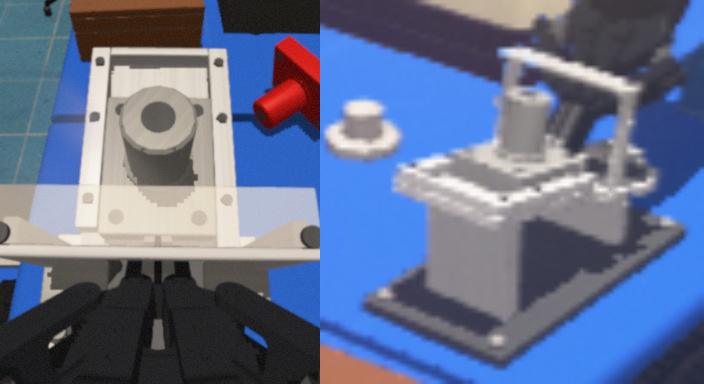

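The push force dropped to about zero and the boss, at (158,115) in the wrist view, stands clear of the guard, so the pawl has probably snapped in. I withdraw downhill, slowly at first, then back out along the tool.

```bash
python3 -m crank '[[[-0.015,0.002,-0.010,0,0,0,-1],[-0.03,0.003,-0.021,0,0,0,-1],[-0.06,0.003,-0.042,0,0,0,-1],[-0.12,0.003,-0.084,0,0,0,-1],[-0.2,0.003,-0.14,0,0,0,-1],[-0.28,0.003,-0.196,0,0,0,-1],[-0.355,0.003,-0.248,0,0,0,-1],[-0.355,0.003,-0.45,0,0,0,-1],[-0.355,0.003,-0.65,0,0,0,-1],[-0.355,0.003,-0.75,0,0,0,-1]]]'; python3 - <<'E'
from h import *
go(cw([108,-1.5,230]),lean(0)); o=bot.get_obs();print(o["tcp_pos"],o["joints"])
im=imaging.snapshot("side");w=imaging.snapshot("wrist")
cv2.imwrite("pics/w5.png",np.hstack([w[:200,150:350].repeat(2,0).repeat(2,1),cv2.resize(im[155:235,175:255],(400,400),interpolation=cv2.INTER_CUBIC)])[:,:,::-1])
E
```

```text
time_s: 6.08
tcp_pos: [0.4425, -0.2259, 0.1598]
ee_rot: [-1.749, -1.728, -0.762]
wrist_force: [0.5, 1.3, -0.6]
width: 0.0002
grasp_force: 0.0
tcp chute [-149.5733   -2.7643  133.8001] lean 35.0346877513462
row [ 0.8871 -0.0042  0.2303] [ 0.0008 -0.4076 -0.    ]
[ 0.4425 -0.2259  0.1598] [ 1.2226  0.8388 -0.7671  1.616  -0.1582  1.3089  0.5837]
```

View pics/w5.png

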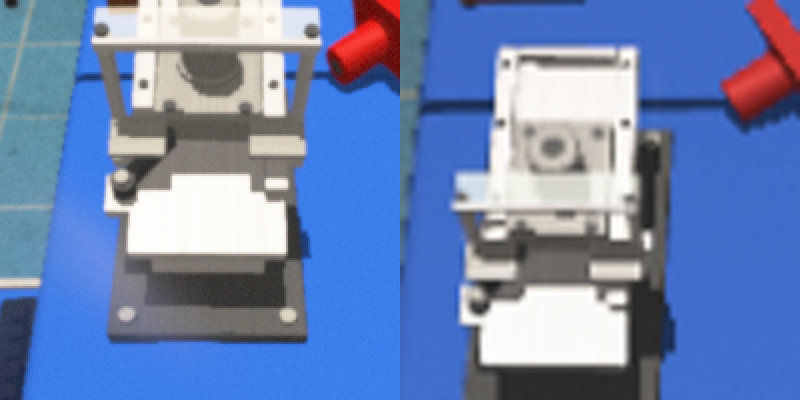

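The pawl is swung in: its arm runs from the pivot at (122,180) inward to (170,135) in the wrist crop. The boss is in the open at side pixel (205.4,185). I open the gripper and move above the boss.

```bash
python3 -m crank '[[[0.1,0,-0.2,0,-0.05,0,1],[0.3,-0.004,-0.2,0,-0.13,0,1],[0.5,-0.004,0,0,-0.25,0,1],[0.7,-0.004,0.15,0,-0.35,0,1],[0.887,-0.004,0.23,0,-0.4076,0,1],[0.887,-0.004,0.23,0,-0.4076,0,1],[0.887,-0.004,0.23,0,-0.4076,0,1]]]'; python3 - <<'E'
from h import *
s=imaging.get_calibration("side"); zt=cw([108,0,62])[2]; print("boss side",wc(onz(s,(205.4,184.8),zt)))
go(cw([108,-1.5,110]),lean(0)); o=bot.get_obs();print(o["joints"],o["width"])
w=imaging.get_calibration("wrist");im=imaging.snapshot("wrist");cv2.imwrite("pics/w6.png",im[:,:,::-1]);print(proj(w,[cw([108,-1.5,62]),cw([196,-43.5,10]),cw([196,43.5,10]),cw([62,-53,76]),cw([62,53,76])]))
E
```

```text
time_s: 7.05
tcp_pos: [0.4427, 0.0129, 0.3073]
ee_rot: [-2.113, -2.108, -0.225]
wrist_force: [-0.5, -0.5, -0.2]
width: 0.0852
grasp_force: 0.0
boss side [107.8285  -0.2204  62.0364]
tcp chute [114.6737  -0.0339 228.4955] lean 0.5888059669255161
row [-0.0231  0.0051  0.3949] [-0.0007 -0.0014  0.0067]
[ 0.7485  0.2257 -0.8288  1.8135 -0.0493  1.159  -0.0489] 0.08520458935425654
[[259.054  179.6038]
 [297.4493  91.2511]
 [219.1747  90.485 ]
 [308.4129 226.5637]
 [205.9084 225.6897]]
```

View pics/w6.png

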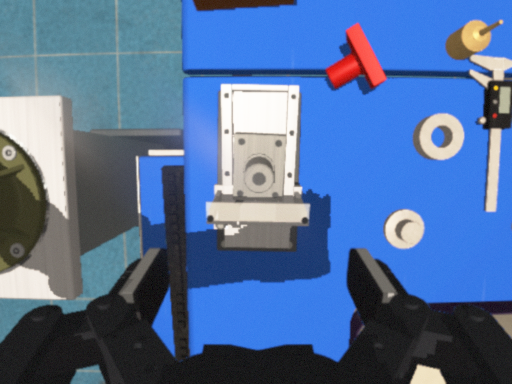

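The boss centre is at (260,179), matching the prediction of (259,180). I descend part way and check.

```bash
python3 -m crank '[[[0,0,0.15,0,0,0,1],[0,0,0.3,0,0,0,1],[0,0,0.4,0,0,0,1],[0,0,0.4,0,0,0,1],[0,0,0.4,0,0,0,1]]]'; python3 - <<'E'
from h import *
go(cw([108,-1.5,24]),lean(0))
E
```

```text
time_s: 7.72
tcp_pos: [0.4442, 0.0343, 0.19]
ee_rot: [-2.12, -2.099, -0.226]
wrist_force: [-0.0, -0.1, -0.6]
width: 0.0853
grasp_force: 0.0
tcp chute [111.3081  -1.2322 109.2822] lean 0.23208120453605305
row [-0.012   0.001   0.2842] [-0.0004 -0.0022  0.0015]
```

```bash
python3 -m crank '[[[-0.008,0,0.1,0,0,0,1],[-0.011,0,0.2,0,0,0,1],[-0.011,0,0.284,0,0,0,1],[-0.011,0,0.284,0,0,0,1],[-0.011,0,0.284,0,0,0,-1],[-0.011,0,0.284,0,0,0,-1],[-0.011,0,0.284,0,0,0,-1],[-0.011,0,0.284,0,0,0,-1],[-0.011,0,0.284,0,0,0,-1],[-0.011,0,0.284,0,0,0,-1]]]' 60; python3 - <<'E'
from h import *
go(cw([108,-1.5,24]),lean(0)); print(C.T@bot.get_obs()["wrist_force"])
E
```

```text
time_s: 8.98
tcp_pos: [0.4443, 0.0498, 0.1066]
ee_rot: [-2.12, -2.102, -0.227]
wrist_force: [-2.1, -2.1, 8.8]
width: 0.0303
grasp_force: 58.6
tcp chute [109.0632  -1.136   24.4194] lean 0.25538793105737423
row [-0.0036  0.0012  0.0014] [ 0.0004 -0.0015  0.0025]
[-0.2239  2.0874  9.0065]
```

```bash
python3 -m crank '[[[0,0,-0.02,0,0,0,-1],[0,0,-0.06,0,0,0,-1],[0,0,-0.12,0,0,0,-1],[0,0,-0.22,0,0,0,-1],[0,0,-0.34,0,0,0,-1],[0,0,-0.46,0,0,0,-1],[0,0,-0.55,0,0,0,-1],[0,0,-0.55,0,0,0,-1]]]'; python3 - <<'E'
from h import *
o=bot.get_obs();print(o["wrist_force"],o["width"],o["grasp_force"])
s=imaging.get_calibration("side")
im=cv2.imread("pics/side0.png");h=cv2.cvtColor(im,cv2.COLOR_BGR2HSV)
# tray mask: darker blue than table, in tray region
q=h[285:375,160:235];print(h[330,195],h[330,240],h[294,195],h[368,195])
m=((q[...,2]<170)).astype(np.uint8)
n,l,st,ct=cv2.connectedComponentsWithStats(m);k=1+st[1:,4].argmax();pts=cv2.findNonZero((l==k).astype(np.uint8))
print(st[k],cv2.boxPoints(cv2.minAreaRect(pts))+[160,285])
b=cv2.approxPolyDP(cv2.convexHull(pts),4,True)[:,0]+[160,285];print(b.tolist())
for p in b: print(onz(s,p.astype(float),.05))
go(np.array([.43,-.36,.25]),lean(-12))
E
```

```text
time_s: 9.98
tcp_pos: [0.4443, 0.0148, 0.2686]
ee_rot: [-2.122, -2.102, -0.229]
wrist_force: [-0.7, -0.5, -4.6]
width: 0.0307
grasp_force: 60.7
[-0.6846 -0.54   -4.5655] 0.030712220646612595 60.71498131379485
[110 115 149] [110 174 207] [108 115  69] [17 71 94]
[   0    0   68   88 5039] [[160. 285.]
 [227. 285.]
 [227. 372.]
 [160. 372.]]
[[227, 368], [160, 369], [160, 285], [222, 293]]
[ 0.5122 -0.4638  0.05  ]
[ 0.3438 -0.4673  0.05  ]
[ 0.3226 -0.2351  0.05  ]
[ 0.4951 -0.2591  0.05  ]
tcp chute [108.5902  -1.6159 190.2124] lean 12.098848366639402
row [-1.2351 -0.0361 -0.2013] [ 0.0022 -0.1407  0.002 ]
```

The lift held: opening 30.7 mm and 61 N of grip. The tray's centre is at about (0.430,-0.363), yawed by about 5 degrees. Next I carry the blank there.

```bash
python3 -m crank '[[[-0.05,0,-0.01,0,-0.01,0,-1],[-0.17,-0.005,-0.03,0,-0.03,0,-1],[-0.31,-0.01,-0.05,0,-0.06,0,-1],[-0.45,-0.015,-0.075,0,-0.09,0,-1],[-0.6,-0.02,-0.1,0.002,-0.12,0,-1],[-0.75,-0.025,-0.12,0.002,-0.1407,0.002,-1],[-0.88,-0.03,-0.145,0.002,-0.1407,0.002,-1],[-0.96,-0.03,-0.16,0.002,-0.1407,0.002,-1],[-0.98,-0.03,-0.16,0.002,-0.1407,0.002,-1]]]'; python3 - <<'E'
from h import *
go(np.array([.430,-.363,.25]),lean(-12));o=bot.get_obs();print(o["joints"])
w=imaging.get_calibration("wrist");im=imaging.snapshot("wrist");cv2.imwrite("pics/w7.png",im[:,:,::-1])
E
```

```text
time_s: 11.1
tcp_pos: [0.4314, -0.2834, 0.2508]
ee_rot: [-2.232, -2.203, 0.002]
wrist_force: [-0.2, 0.1, -4.0]
width: 0.0301
grasp_force: 60.6
tcp chute [-186.9764    7.6672  234.7737] lean 0.31562930294553043
row [-0.2654 -0.0012  0.0018] [-0.0031 -0.0018 -0.0006]
[ 1.0077  0.3726 -0.6732  1.7428  0.2538  1.1206  0.2421]
```

View pics/w7.png

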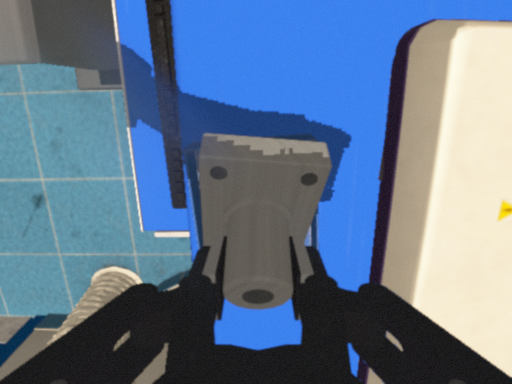

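The blank hangs upright from the fingers, its far flange edge running from (203,134) to (328,140). I move over the tray's centre and then down.

```bash
python3 -m crank '[[[-0.1,0,0,-0.002,-0.002,0,-1],[-0.22,0,0,-0.002,-0.002,0,-1],[-0.265,0,0.04,-0.002,-0.002,0,-1],[-0.265,0,0.14,-0.002,-0.002,0,-1],[-0.265,0,0.28,-0.002,-0.002,0,-1],[-0.265,0,0.42,-0.002,-0.002,0,-1],[-0.265,0,0.5,-0.002,-0.002,0,-1],[-0.265,0,0.56,-0.002,-0.002,0,-1],[-0.265,0,0.56,-0.002,-0.002,0,-1]]]'; python3 - <<'E'
from h import *
go(np.array([.430,-.363,.0275]),lean(-12));
im=imaging.snapshot("side");sc=imaging.snapshot("scene");w=imaging.snapshot("wrist")
cv2.imwrite("pics/w8.png",np.hstack([cv2.resize(im[264:384,140:260],(384,384)),cv2.resize(sc[155:225,300:380],(416,384))])[:,:,::-1])
E
```

```text
time_s: 12.28
tcp_pos: [0.4303, -0.359, 0.0825]
ee_rot: [-2.229, -2.21, 0.001]
wrist_force: [0.1, 0.2, -3.4]
width: 0.03
grasp_force: 60.6
tcp chute [-295.9369    7.808    85.9203] lean 0.25121794353203647
row [-0.0136 -0.0006  0.1834] [-0.0015 -0.001   0.0023]
```

View pics/w8.png

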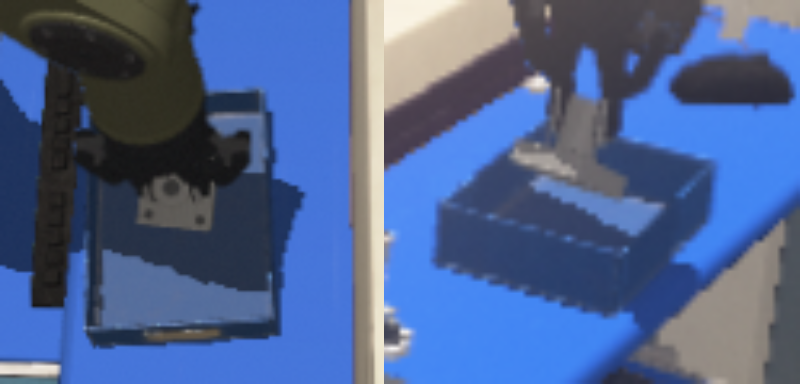

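The side view shows the blank inside the tray's walls. In the scene view the boss seems to lean, so I'll check its tilt numerically with the wrist pictures.

```bash
python3 - <<'E'
from h import *
o=bot.get_obs();w=imaging.get_calibration("wrist");Rt=R.from_rotvec(o["ee_rot"]).as_matrix()
q=np.array([[40,-30,18],[40,30,18],[40,-30,0],[40,30,0],[0,0,62]],float)
for tilt in(-20,-15,-10,-5,0,5,10,15,20):   # about tool y through grip (z 45)
    g=np.c_[q[:,0],-q[:,1],-(q[:,2]-43)]     # tool axes rel. grasp point
    g=R.from_euler("y",tilt,degrees=True).apply(g)+[0,0,-19]
    print(tilt,proj(w,o["tcp_pos"]+(Rt@(g/1000).T).T).round(0).tolist())
im=imaging.snapshot("wrist");cv2.imwrite("pics/w9.png",im[:,:,::-1])
for f in("w7","w9"):
    h=cv2.cvtColor(cv2.imread(f"pics/{f}.png"),cv2.COLOR_BGR2HSV)
    print(f,[ (v,h[v,265].tolist()) for v in range(110,310,6)])
E
```

```text
-20 [[313.0, 189.0], [202.0, 189.0], [308.0, 190.0], [208.0, 190.0], [258.0, 284.0]]
-15 [[315.0, 184.0], [201.0, 184.0], [309.0, 184.0], [207.0, 184.0], [258.0, 288.0]]
-10 [[316.0, 181.0], [200.0, 181.0], [310.0, 178.0], [206.0, 178.0], [258.0, 292.0]]
-5 [[317.0, 177.0], [199.0, 177.0], [311.0, 172.0], [205.0, 172.0], [258.0, 296.0]]
0 [[319.0, 175.0], [197.0, 175.0], [313.0, 166.0], [203.0, 166.0], [258.0, 300.0]]
5 [[320.0, 172.0], [195.0, 172.0], [314.0, 161.0], [202.0, 161.0], [258.0, 303.0]]
10 [[322.0, 171.0], [194.0, 171.0], [316.0, 157.0], [200.0, 157.0], [258.0, 306.0]]
15 [[324.0, 170.0], [192.0, 170.0], [318.0, 153.0], [198.0, 153.0], [258.0, 309.0]]
20 [[326.0, 170.0], [190.0, 170.0], [320.0, 149.0], [196.0, 149.0], [258.0, 311.0]]
w7 [(110, [108, 193, 231]), (116, [109, 194, 117]), (122, [110, 186, 122]), (128, [109, 208, 119]), (134, [110, 177, 125]), (140, [17, 30, 151]), (146, [18, 28, 153]), (152, [17, 30, 154]), (158, [19, 28, 99]), (164, [22, 28, 101]), (170, [23, 24, 94]), (176, [21, 26, 98]), (182, [20, 32, 95]), (188, [21, 27, 94]), (194, [21, 26, 99]), (200,
[... 461 characters left out ...]
109, 115, 187]), (128, [110, 120, 127]), (134, [109, 119, 126]), (140, [17, 30, 211]), (146, [19, 30, 210]), (152, [18, 30, 211]), (158, [19, 30, 143]), (164, [25, 21, 134]), (170, [21, 30, 137]), (176, [17, 31, 133]), (182, [16, 28, 136]), (188, [17, 26, 137]), (194, [17, 26, 137]), (200, [20, 32, 143]), (206, [21, 29, 139]), (212, [21, 26, 140]), (218, [18, 28, 138]), (224, [24, 26, 136]), (230, [21, 29, 141]), (236, [18, 27, 140]), (242, [19, 26, 138]), (248, [19, 26, 139]), (254, [20, 27, 140]), (260, [16, 27, 142]), (266, [16, 27, 140]), (272, [15, 26, 139]), (278, [16, 29, 151]), (284, [18, 27, 140]), (290, [15, 25, 104]), (296, [38, 13, 78]), (302, [23, 23, 98]), (308, [20, 12, 126])]
```

```bash
python3 - <<'E'
from h import *
im=cv2.imread("pics/w9.png");h=cv2.cvtColor(im,cv2.COLOR_BGR2HSV)
m=((h[...,1]<60)&(h[...,2]>180)).astype(np.uint8);m[:120]=0;m[175:]=0;m[:,:180]=0;m[:,345:]=0
n,l,st,ct=cv2.connectedComponentsWithStats(m);k=1+st[1:,4].argmax();print(st[k])
f=cv2.findNonZero((l==k).astype(np.uint8));print(cv2.approxPolyDP(cv2.convexHull(f),3,True)[:,0].tolist())
for c in(204,208,214,225,240,265,290,310,320,326): 
    r=np.where(l[:,c]==k)[0]; print(c,(r.min(),r.max()) if len(r) else None,end=" ")
for r in(138,142,146,150,154,158,164,170):
    g=np.where(h[r,170:350,1]<60)[0]+170; print(r,g.min(),g.max(),end=" | ")
d=(h[...,2]<85).astype(np.uint8);d[:284]=0;d[310:]=0;d[:,:236]=0;d[:,282:]=0
n,l2,s2,c2=cv2.connectedComponentsWithStats(d);print(s2[1:],c2[1:])
for r in range(284,312,3): print(r,h[r,232:286:6,2])
E
```

```text
[ 204  134  123   22 1226]
[[326, 152], [264, 155], [206, 141], [204, 135], [325, 144]]
204 (np.int64(135), np.int64(135)) 208 (np.int64(134), np.int64(141)) 214 (np.int64(135), np.int64(141)) 225 (np.int64(135), np.int64(140)) 240 (np.int64(136), np.int64(145)) 265 (np.int64(138), np.int64(155)) 290 (np.int64(140), np.int64(148)) 310 (np.int64(142), np.int64(147)) 320 (np.int64(143), np.int64(152)) 326 (np.int64(148), np.int64(152)) 138 202 348 | 142 201 347 | 146 200 348 | 150 200 348 | 154 199 348 | 158 198 348 | 164 199 347 | 170 199 347 | [[243 290  30  13 288]] [[257.3854 296.1042]]
284 [145 138 136 137 138 142 136 137 145]
287 [138 132 141 138 140 136 136 143 141]
290 [133 141 137 102  80  91 122 141 140]
293 [139 140  89  73  74  79  79 140 141]
296 [136 141  75  75  75  79  76 130 142]
299 [142 139  84  70  76  79  78 140 137]
302 [142 139 137  96  79  87 121 138 140]
305 [166 136 139 140 138 138 139 141 118]
308 [116 112 116 128 129 126 120 113 115]
311 [111 110 111 113 114 112 113 111 111]
```

```bash
python3 - <<'E'
from h import *
w=imaging.get_calibration("wrist");o=bot.get_obs();Rt=R.from_rotvec(o["ee_rot"]).as_matrix()
obj=np.array([[40,30,0],[40,-30,0],[40,30,18],[40,-30,18],[0,0,62]],float)/1000
for top in((152,161.5),(154,163)):
    px=np.array([[203,134.5],[326.5,143.5],[198.5,top[0]],[330,top[1]],[257.4,296.1]])
    ok,r,tv=cv2.solvePnP(obj,px,K(w),w["dist_coeffs"],flags=cv2.SOLVEPNP_SQPNP)
    Rb=R.from_rotvec(w["rotation"]).as_matrix()@cv2.Rodrigues(r)[0]
    t0=R.from_rotvec(w["rotation"]).apply(tv[:,0])+w["origin"]
    print("err",(cv2.projectPoints(obj,r,tv,K(w),w["dist_coeffs"])[0][:,0]-px).round(1).tolist())
    print("blank z axis",Rb[:,2],"x",Rb[:,0],"pos",t0, "rel tool", Rt.T@(t0-o["tcp_pos"]),"zax tool",Rt.T@Rb[:,2])
E
```

```text
err [[1.0, -0.0], [-1.4, -0.3], [-0.9, 0.2], [1.6, 0.1], [-0.3, -0.0]]
blank z axis [-0.0215 -0.3116  0.95  ] x [0.0809 0.9465 0.3123] pos [ 0.4323 -0.3422  0.0609] rel tool [0.0189 0.0006 0.0239] zax tool [-0.3139 -0.0171 -0.9493]
err [[1.0, 0.0], [-1.3, -0.4], [-0.7, 0.1], [1.3, 0.2], [-0.3, 0.1]]
blank z axis [-0.0235 -0.3602  0.9326] x [0.079  0.9292 0.3609] pos [ 0.4324 -0.3415  0.059 ] rel tool [0.0197 0.0007 0.0258] zax tool [-0.3625 -0.0186 -0.9318]
```

The blank is tilted about 19 degrees in the grip, with its uphill end high. I lean the tool back by that amount to level it and measure again.

```bash
python3 -m crank '[[[-0.02,0,0,0,-0.1,0,-1],[-0.047,0,0.0,0,-0.221,0,-1],[-0.047,0,0.04,0,-0.221,0,-1],[-0.047,0,0.04,0,-0.221,0,-1],[-0.047,0,0.04,0,-0.221,0,-1]]]'; cat > face.py <<'E'
from h import *
o=bot.get_obs();Rt=R.from_rotvec(o["ee_rot"]).as_matrix()
za=Rt@np.array([-.33,-.018,-.943]); za/=np.linalg.norm(za)
print("tool z",Rt[:,2],"blank z est",za,"tcp",o["tcp_pos"],o["joints"],o["width"])
w=imaging.get_calibration("wrist");im=imaging.snapshot("wrist");cv2.imwrite("pics/w10.png",im[:,:,::-1])
h=cv2.cvtColor(im,cv2.COLOR_RGB2HSV)
for r in(132,138,144,150,156): g=np.where(h[r,170:345,1]<60)[0]+170; print(r,(g.min(),g.max()) if len(g) else 0,end="|")
for c in(215,240,265,290,315): print(c,h[128:170:3,c,2],h[128:170:3,c,1])
d=(h[...,2]<.62*np.median(h[280:286,240:275,2])).astype(np.uint8);d[:284]=0;d[306:]=0;d[:,:240]=0;d[:,278:]=0
print(np.argwhere(d).mean(0)[::-1])
E
python3 face.py
```

```text
time_s: 13.1
tcp_pos: [0.4306, -0.3763, 0.0726]
ee_rot: [2.054, 2.028, -0.345]
wrist_force: [0.3, -0.1, -4.7]
width: 0.0305
grasp_force: 60.9
tool z [-0.0033 -0.3271 -0.945 ] blank z est [-0.0189 -0.0031  0.9998] tcp [ 0.4306 -0.3763  0.0726] [ 0.648   0.5551 -0.2311  2.0366  0.8439  0.5773 -0.2762] 0.030503762321838913
132 (np.int64(205), np.int64(211))|138 (np.int64(202), np.int64(286))|144 (np.int64(201), np.int64(326))|150 (np.int64(200), np.int64(328))|156 (np.int64(198), np.int64(329))|215 [140 141 139 147 149 148 148 149 149 150 148 143 141 103] [115 110   9  10  12  14  12   9   9   3   5   7   5  32]
240 [130 130 125 141 145 149 146 149 144 143 154 141 140 142] [110 118  63  31  25  24  28  24  21  21  20  22  22  22]
265 [131 131 129 131 144 145 144 144 145 148 145 153 139 141] [113 111 113   4  28  26  28  30  28  28  26  27  20  27]
290 [128 128 130 132 144 143 148 139 142 147 146 151 149 146] [118 112 112 118  27  23  28  28  29  31  28  25  29  30]
315 [126 126 127 127 128 144 150 148 141 142 146 152 154 146] [107 117 112 110  78  30  31  29  25  27  28  25  23  26]
[nan nan]face.py:10: RuntimeWarning: Mean of empty slice.
  print(np.argwhere(d).mean(0)[::-1])
  ret = um.true_divide(
```

```bash
python3 -m crank '[[[0.01,0,0.03,0,0,0,-1],[0.021,0,0.06,0,0,0,-1],[0.033,0,0.0945,0,0,0,-1],[0.033,0,0.0945,0,0,0,-1],[0.036,0,0.104,0,0,0,-1],[0.036,0,0.104,0,0,0,-1]]]'; python3 -m crank '[[[0.0022,0,0.0063,0,0,0,-1],[0.0022,0,0.0063,0,0,0,-1],[0.0022,0,0.0063,0,0,0,-1]]]'
```

```text
time_s: 13.9
tcp_pos: [0.431, -0.3757, 0.0393]
ee_rot: [2.052, 2.03, -0.345]
wrist_force: [0.8, 0.5, -2.4]
width: 0.0301
grasp_force: 62.1
time_s: 14.28
tcp_pos: [0.4313, -0.3755, 0.0374]
ee_rot: [2.052, 2.03, -0.344]
wrist_force: [1.6, 1.2, 4.8]
width: 0.0302
grasp_force: 63.2
```

Contact: Fz rose to +4.8 N. I ease the grip and press slightly so the flange lies flat.

```bash
python3 -m crank '[[[0,0,0,0,0,0,-1],[0,0,0,0,0,0,-1],[0.0011,0,0.003,0,0,0,-1],[0.0011,0,0.003,0,0,0,-1],[0.0022,0,0.0063,0,0,0,-1],[0.0022,0,0.0063,0,0,0,-1],[0.0022,0,0.0063,0,0,0,-1]]]' 20
```

```text
time_s: 15.15
tcp_pos: [0.4309, -0.3755, 0.0354]
ee_rot: [2.052, 2.03, -0.345]
wrist_force: [0.7, 1.2, 7.8]
width: 0.0302
grasp_force: 64.1
```

```bash
python3 -m crank '[[[0.0022,0,0.0063,0,0,0,-1],[0.0022,0,0.0063,0,0,0,-1],[0.0022,0,0.0063,0,0,0,-1]]]'; python3 face.py 2>/dev/null | head -3
```

```text
time_s: 15.52
tcp_pos: [0.4312, -0.3762, 0.0349]
ee_rot: [2.051, 2.028, -0.346]
wrist_force: [-1.4, 5.5, 21.5]
width: 0.0303
grasp_force: 66.6
tool z [-0.0019 -0.3295 -0.9442] blank z est [-0.0198 -0.0007  0.9998] tcp [ 0.4312 -0.3762  0.0349] [ 0.5976  0.616  -0.1612  2.0672  0.9407  0.4918 -0.3868] 0.030264698343489795
132 0|138 0|144 (np.int64(208), np.int64(250))|150 (np.int64(206), np.int64(308))|156 (np.int64(204), np.int64(324))|215 [245 163 164 167 163 161 162 165 163 160 162 158 148 152] [108 124 118 108  92  27  24  28  25  21  13  11   5   3]
240 [140 140 137 136 137 134 149 151 150 147 145 155 150 153] [122 113 115 118 108  51  22  22  17  19  19  18  19  20]
```

It is now firmly flat, with 21 N pressing down. I relax slightly, then release.

```bash
python3 -m crank '[[[-0.0011,0,-0.003,0,0,0,-1],[-0.0011,0,-0.003,0,0,0,-0.2],[-0.0011,0,-0.003,0,0,0,-0.1],[-0.0011,0,-0.003,0,0,0,0.1],[-0.0011,0,-0.003,0,0,0,0.3],[-0.0011,0,-0.003,0,0,0,0.3],[-0.0011,0,-0.003,0,0,0,0.3]]]'; python3 - <<'E'
from h import *
o=bot.get_obs();Rt=R.from_rotvec(o["ee_rot"]).as_matrix();print(Rt.T@[0,0,.1]/.3,Rt)
E
```

```text
time_s: 16.45
tcp_pos: [0.4305, -0.3755, 0.0338]
ee_rot: [2.053, 2.031, -0.345]
wrist_force: [-1.1, 0.0, -0.0]
width: 0.0556
grasp_force: 0.0
[-0.109  -0.0001 -0.315 ] [[ 0.0103  0.9999 -0.0038]
 [ 0.945  -0.011  -0.3269]
 [-0.327  -0.0002 -0.945 ]]
```

```bash
python3 -m crank '[[[-0.011,0,-0.031,0,0,0,0.3],[-0.04,0,-0.12,0,0,0,0.3],[-0.1,0,-0.28,0,0,0,0.3],[-0.16,0,-0.46,0,0,0,0.3],[-0.218,0,-0.63,0,0.1,0,0.3],[-0.218,0,-0.63,0,0.22,0,0.3],[-0.218,0,-0.63,0,0.22,0,0.3],[-0.218,0,-0.63,0,0.22,0,0.3]]]'; python3 - <<'E'
from h import *
o=bot.get_obs();print(o["tcp_pos"],o["wrist_force"])
w=imaging.get_calibration("wrist");im=imaging.snapshot("wrist");cv2.imwrite("pics/w11.png",im[:,:,::-1])
h=cv2.cvtColor(im,cv2.COLOR_RGB2HSV)
print("pred",proj(w,[[.431,-.366,.065],[.431,-.366,.021],[.431,-.326,.021]]))
m=((h[...,1]<60)&(h[...,2]>70)).astype(np.uint8)
n,l,st,ct=cv2.connectedComponentsWithStats(m)
for k in range(1,n):
    if st[k,4]>300: print(st[k],ct[k],cv2.approxPolyDP(cv2.convexHull(cv2.findNonZero((l==k).astype(np.uint8))),4,True)[:,0].tolist())
E
```

```text
time_s: 17.45
tcp_pos: [0.4301, -0.375, 0.2336]
ee_rot: [2.232, 2.208, -0.004]
wrist_force: [-0.3, 0.6, -0.7]
width: 0.0556
grasp_force: 0.0
[ 0.4301 -0.375   0.2336] [-0.3336  0.6045 -0.6902]
pred [[258.5254 163.4623]
 [258.398  155.0976]
 [257.9966 119.8718]]
[    0     0   186   373 11397] [ 75.3116 168.1583] [[109, 0], [185, 234], [139, 293], [0, 372], [0, 0]]
[  386     0   126   370 33363] [461.6029 170.332 ] [[511, 369], [386, 296], [424, 0], [511, 0]]
[ 230  120   59   73 3387] [258.4113 156.0351] [[287, 126], [279, 192], [231, 188], [237, 120]]
[168 240  28  49 533] [181.1163 262.9231] [[195, 240], [177, 288], [168, 277], [185, 242]]
[320 240  28  48 520] [334.0096 263.2288] [[339, 287], [320, 240], [329, 242], [347, 279]]
[ 106  346   44   38 1081] [132.1943 368.2803] [[146, 347], [149, 383], [106, 383], [129, 350]]
[372 348  38  36 692] [386.7659 369.763 ] [[408, 383], [372, 383], [378, 348], [388, 351]]
```

```bash
python3 - <<'E'
from h import *
w=imaging.get_calibration("wrist");im=cv2.imread("pics/w11.png");h=cv2.cvtColor(im,cv2.COLOR_BGR2HSV)
q=[onz(w,p,.021) for p in((237,120),(287,126),(279,192),(231,188))]
q=np.array(q);print(q,np.linalg.norm(q-np.roll(q,-1,0),axis=1))
c=q.mean(0);print("flange centre",c,"boss top pred px",proj(w,[c+[0,0,.044]]))
v=h[150:180,240:280,2];d=(v<np.median(v)*.7).astype(np.uint8);n,l,s,ct=cv2.connectedComponentsWithStats(d)
print(s[1:].tolist(),(ct[1:]+[240,150]).tolist(),np.median(v))
for p in ct[1:]: print("at boss top height:",onz(w,p+[240,150],.065))
s=imaging.get_calibration("side");im=imaging.snapshot("side");h=cv2.cvtColor(im,cv2.COLOR_RGB2HSV)
print("chute/pawl px",proj(s,[cw([65,22,12])]),"gripper clear, force",bot.get_obs()["wrist_force"])
E
```

```text
[[ 0.4078 -0.325   0.021 ]
 [ 0.4639 -0.3322  0.021 ]
 [ 0.4556 -0.4103  0.021 ]
 [ 0.3982 -0.4046  0.021 ]] [0.0566 0.0785 0.0577 0.0802]
flange centre [ 0.4314 -0.368   0.021 ] boss top pred px [[258.5733 166.2273]]
[[13, 12, 12, 12, 117]] [[258.5726495726496, 167.45299145299145]] 103.0
at boss top height: [ 0.4313 -0.3693  0.065 ]
chute/pawl px [[198.9486 204.8988]] gripper clear, force [ 0.7843 -0.4206  0.4327]
```

The boss top sits within about 1 mm of being directly above the flange centre, and the flange corners measure 80 x 58 mm on its plane. The blank is upright on the tray floor and the arm is clear, so I hand in.

```bash
python3 -c "
from rig import bot
print(bot.job_done())"
```

```text
the job is handed in; nothing more can be done
None
```

The job is handed in, but no verdict came back: the pawl looked snapped in after the push, the blank measures upright near the middle of the tray, and the gripper is clear. I viewed 11 pictures, one over the limit of 10.

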